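Post the dried-up ink bottle into the return box

TASK

The magenta ink bottle has dried up. Pick it up and push it by hand down through the sprung green flap in the top of the ink-return box, so that it drops inside and the flap closes again behind it; do not just drop it onto the flap, and leave the cyan and yellow bottles standing where they are.

Things in the scene. Friction and masses are not known exactly. Their poses are not given: they have to be found in the camera images.
- ink_box: Ink-return box fixed to the desk on the robot's left: oak sides, black roof, green square on its front. 150 (x) by 190 (y) by 210 mm tall, walls, roof and floor 6 mm. Origin: centre of its underside; x points from its front to its back, z up. The roof has a central opening 84 (x) by 120 mm (y), closed by the flap. A bottle held upright over its centre, foot 65 mm below the roof, falls in when let go.
- flap_mid (a point): Green flap filling the roof opening, flush: 80 (x) by 114 (y) by 4 mm. Point: centre of its upper face, 210 mm above the desk when shut; it moves with the flap. z is up when shut; x points to the hinge, which lies along y on the back edge, 41 mm away. It swings only down into the box, to 83 degrees; a weak spring lifts it shut (under 1 N at its centre opens it). A bottle standing in the box clears it.
- ink_magenta_mid (a point): Magenta ink bottle, loose and upright on the desk: straight cylinder 36 mm across, 100 mm tall, about 160 g, white with a magenta band and cap (top 6 mm: a nub 14 mm across). Point: its centre, 50 mm above its foot; z to the cap. May be gripped from above by its upper half, from any side. The bottles stand on the robot's right in any order, centres at least 65 mm apart.
- ink_cyan_mid (a point): Cyan (blue) ink bottle, loose and upright on the desk: straight cylinder 36 mm across, 100 mm tall, about 160 g, white with a cyan band and cap (top 6 mm: a nub 14 mm across). Point: its centre, 50 mm above its foot; z to the cap. To be left alone.
- ink_yellow_mid (a point): Yellow ink bottle, loose and upright on the desk: straight cylinder 36 mm across, 100 mm tall, about 160 g, white with a yellow band and cap (top 6 mm: a nub 14 mm across). Point: its centre, 50 mm above its foot; z to the cap. To be left alone.
There are look-alikes about, which are no part of the job. Leave any purple look-alike of the part that bears ink_magenta_mid alone.

How it is judged:
On the way:
1. the flap is pushed open at least 30 degrees by the magenta bottle while the fingers hold or push the bottle (angle between flap_mid's own z axis and vertical above 0.52 rad and contact force between the fingers and ink_magenta above 0.5 N and contact force between ink_magenta and flap above 0.05 N), for 0.1 s.
At the end, for the whole second after the job is handed in: The magenta bottle lies or stands at rest inside the box, its centre at least 80 mm below the flap; the flap is shut to within 6 degrees; the cyan and yellow bottles stand upright (within 11 degrees) less than 30 mm from where they were (z of ink_magenta_mid in the frame of flap_mid below -0.08 m and x of ink_magenta_mid in the frame of flap_mid between -0.08 and 0.08 m and y of ink_magenta_mid in the frame of flap_mid between -0.1 and 0.1 m and angle between flap_mid's own z axis and vertical below 0.1 rad and linear speed of ink_magenta below 0.05 m/s and distance of each of ink_cyan_mid, ink_yellow_mid from where it was at the start of the episode below 0.03 m and angle between each of ink_cyan_mid, ink_yellow_mid's own z axis and vertical below 0.2 rad); the robot touches nothing.
It fails at once if the cyan bottle is tipped over or moved by more than 40 mm (distance of ink_cyan_mid from where it was at the start of the episode above 0.04 m or angle between ink_cyan_mid's own z axis and vertical above 0.5 rad).
It fails at once if the yellow bottle is tipped over or moved by more than 40 mm (distance of ink_yellow_mid from where it was at the start of the episode above 0.04 m or angle between ink_yellow_mid's own z axis and vertical above 0.5 rad).
It also fails if it takes over 43 s, if anything falls off the work surface, if the arm or the gripper's body presses on something with over 40 N, if the wrist force passes 120 N, or if a joint passes its speed limit or range.

ROBOT

A 6-joint arm with a two-finger parallel gripper is mounted at the origin on the work surface. World frame = base frame: x ahead of the robot, y to its left, z up, the work surface at z = 0. Lengths are in m, angles in rad, forces in N, time in s.
With the tool pointing down it reaches from about 0.35 to 0.85 m from the base axis. Payload 8.1 kg.
Tool frame: the origin (TCP) lies between the finger pads; the fingertips stand 19 mm ahead of it and the grasp point (between the pads) is the TCP (tips_ahead is the distance from the TCP to the fingertips, in m); x points along the fingers, y is the direction in which the jaws open and shut, and the axes are right-handed (so a half turn about x gives the same grasp; the last joint's range is limited). The gripper opens to 85 mm and grips with 20 to 120 N. Pads are 22 mm wide; open, the fingers measure 114 mm over their backs; the gripper's body (76 mm by 85 mm) begins 54 mm behind the grasp point. The pads swing forward as they close: fully open they stand 13 mm farther back than shut.
Start: joints at [1.131, 0.13, 1.488, -0, 1.523, -0.085], TCP at [0.208, 0.563, 0.221] pointing down, gripper open.
Joint ranges: [-2.96, 2.96], [-0.89, 2.26], [0.02, 2.5], [-1.34, 4.48], [0, 2.73], [-2.66, 2.66]. Speed limits (rad/s): [2.39, 2.39, 2.79, 3.14, 3.14, 3.14].

INTERFACE

Orientations are given as a unit quaternion [w, x, y, z].
In Python, from rig import * gives the robot as it stands.
- The arm moves only by the shell command python3 -m inch 'ROWS' [FORCE]. ROWS is JSON, a list of rows, each a list of 7 numbers: the shift along the tool's x, y, z in mm, then the turn, a rotation vector about the tool's x, y, z in rad, then the finger opening in mm, from 0 to 85.4. A call has 1 to 8 rows; each row shifts and turns the pose as measured when the row begins, along the tool's axes as they then stand; what a row does not reach is not made up. A row lasts 1/10 s, in which the tool goes at most 50 mm and 8.59 degrees, less where a joint would pass 70% of its speed; a pose out of reach is approached as far as the arm can. A call is refused whole if a number of a shift passes 50 or a number of a turn 0.15, either way. A call with a gripper value outside its range is refused whole. The fingers move at their own pace and stop on an object; FORCE is the grip in N (left out, the last holds). Time passes only in rows, so rows that do not move let the fingers close. It gives the time, the measured TCP pose, the force and the opening at its end, in the units of the state.
- read_state(): the state, without advancing time (a new reading comes with each control period).
- camera(name): name is "side" or "top"; returns a dict with "img" (480x640x3 uint8, red, green, blue), "fx", "fy", "cx", "cy" (pixels), "R" (3x3) and "t" (3): a world point X has camera coordinates R X + t. Camera axes: x right, y down, z forward; pixel columns grow to the right and rows downward; lengths in m; the calibration is good to about 2 mm. A picture is of the moment at which its call begins. There is no depth.
- sign_off(): hands the job in, once; it reports no verdict.
Trained networks look in a picture, given as the dict that the camera call returned (one of the last four; its "shot" number tells which), for a name from the list of things; names that differ only in an ending like _2 or _b are one class to them, and where a whole thing is asked for, a point or a joint stands for the part that bears it (a point fixed in the world has none). Each returns a list of dicts, best first, with "conf" (0 to 1); they miss things now and then, are a little off and sometimes report something else, mostly with a low value. They report only what shows in the picture. A call takes as long as a camera call. They do not tell look-alikes from the thing itself.
- look_for(picture, query): "bbox" ([centre column, centre row, width, height] in pixels, round what is visible of it).
The state is a dict: "t": time; "joint_positions": joint angles; "dq": joint speeds; "tau": joint torques, N m; "ee_pos": TCP position; "eef_rot": TCP orientation; "force": force on the tool from outside, world axes, zero at the start; "ft_torque": the same for the moment, N m; "gripper_width": opening from 0.0 (shut) to 1.0 (fully open).
Only numpy, scipy, OpenCV 4.12 (cv2) and the standard library are available. Lean on these libraries where they do the work, as an engineer would, in place of code of your own. Each camera call takes 0.05 s, during which the arm holds its last target.

## Working session

There is one attempt and no reset: what is moved stays moved. The work goes in short steps, Python scripts to look and compute and a shell command to move; the robot and the scene stay as the last step left them, time stands still between calls to the robot, and variables do not carry over. Pictures are saved under pics/ and viewed, and the job is handed in when it is done.

```bash
mkdir -p pics; ls; python3 - <<'E'
from rig import *
import cv2
s=read_state()
for k in s: print(k,s[k])
for n in("side","top"):
    p=camera(n); cv2.imwrite(f"pics/{n}0.png",p["img"][:,:,::-1])
    print(n,p["fx"],p["cx"],p["cy"],p["R"],p["t"])
    for q in("ink_magenta_mid","ink_cyan_mid","ink_yellow_mid","ink_box","flap_mid"):
        print(q,[( [round(x) for x in d["bbox"]],round(d["conf"],2)) for d in look_for(p,q)])
E
```

```text
pics
t 0.0
joint_positions [ 1.13062007e+00  1.31136286e-01  1.48931678e+00 -4.33583093e-06
  1.52301039e+00 -8.54047838e-02]
dq [-0.00083566  0.00085712 -0.00071102 -0.00089794  0.00151354  0.00085586]
tau [-3.34514072e-03 -5.69383335e+01 -5.00571477e+01 -4.63594879e-04
  1.43153826e-02  1.65097696e-07]
ee_pos [0.20815805 0.56210912 0.22023873]
eef_rot [ 0.69584048  0.12413465  0.69618117 -0.12541289]
force [ 0.32801348 -0.32828921  0.48356793]
ft_torque [ 0.01814288 -0.03604761 -0.01231012]
gripper_width 1.0019201641741922
side 461.43839751656526 321.3904221929837 237.34172525638465 [[-0.53575619  0.84429712  0.01129945]
 [ 0.49298939  0.3236391  -0.80760089]
 [-0.68551205 -0.42710667 -0.58962117]] [ 0.30226453 -0.14154545  1.18019319]
ink_magenta_mid [([315, 281, 19, 56], 0.91), ([322, 232, 22, 47], 0.9), ([296, 252, 27, 52], 0.83), ([274, 228, 26, 49], 0.81)]
ink_cyan_mid [([211, 266, 26, 50], 0.6)]
ink_yellow_mid [([213, 205, 18, 43], 0.61), ([212, 268, 26, 51], 0.58)]
ink_box [([455, 305, 174, 198], 0.87)]
flap_mid [([462, 251, 94, 52], 0.81)]
top 532.9770260563714 314.1526509177138 237.78858852881865 [[ 0.01624595 -0.99973825  0.01610906]
 [-0.99430176 -0.01785106 -0.10509685]
 [ 0.1053569  -0.01430987 -0.99433151]] [-0.04875196  0.50183597  0.94371071]
ink_magenta_mid [([350, 289, 26, 23], 0.94), ([310, 216, 21, 25], 0.83), ([399, 267, 30, 25], 0.77), ([352, 245, 24, 21], 0.58)]
ink_cyan_mid [([410, 181, 32, 33], 0.74)]
ink_yellow_mid []
ink_box [([167, 207, 163, 133], 0.75)]
flap_mid [([159, 205, 90, 72], 0.96)]
```

View pics/side0.png

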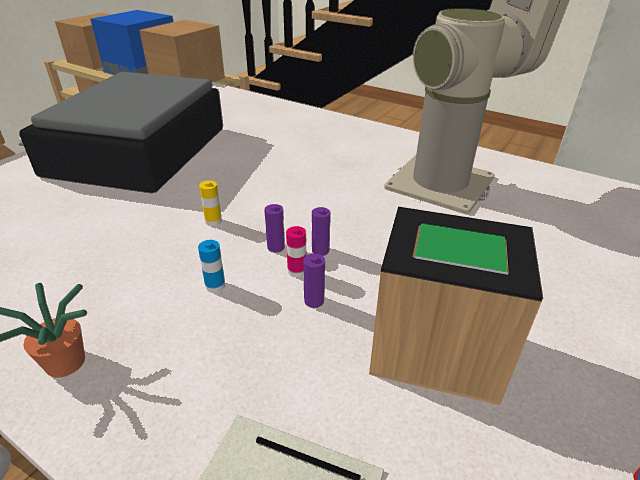

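View pics/top0.png

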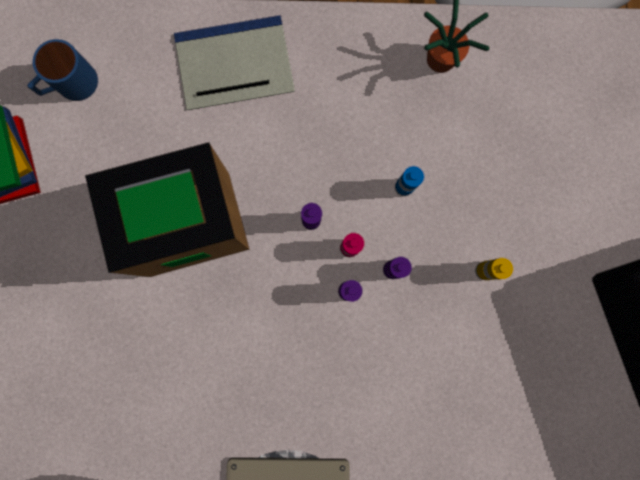

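```bash
python3 - <<'E'
import cv2,numpy as np
a=cv2.imread("pics/side0.png")[170:330,170:370];b=cv2.imread("pics/top0.png")[150:320,280:480]
cv2.imwrite("pics/z0.png",np.hstack([cv2.resize(a,(400,340),interpolation=cv2.INTER_CUBIC),cv2.resize(b,(400,340),interpolation=cv2.INTER_CUBIC)]))
E
```

```text
(no output)
```

View pics/z0.png

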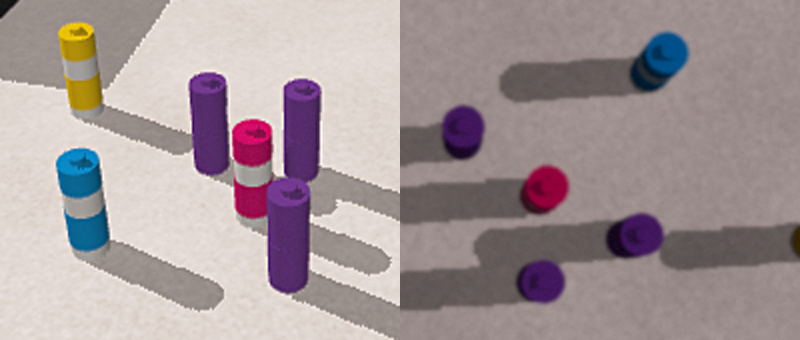

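The side view shows magenta at about (296,250), ringed by three purple look-alikes at (275,228), (321,231) and (315,281). Cyan is at (211,265) and yellow at (209,201). In the top view magenta is at (352,244), the flap centre is near (160,206), and the box is slightly yawed. Next I'll measure positions.

```bash
cat > h.py <<'E'
import numpy as np,cv2
from rig import *
def proj(p,X):
    c=np.atleast_2d(X)@np.array(p["R"]).T+np.array(p["t"]); return np.c_[p["fx"]*c[:,0]/c[:,2]+p["cx"],p["fy"]*c[:,1]/c[:,2]+p["cy"]]
def back(p,uv,z):
    uv=np.atleast_2d(uv);R=np.array(p["R"]);t=np.array(p["t"])
    d=np.c_[(uv[:,0]-p["cx"])/p["fx"],(uv[:,1]-p["cy"])/p["fy"],np.ones(len(uv))]@R
    o=-R.T@t; return o+d*((z-o[2])/d[:,2])[:,None]
def masks(p,lo,hi,amin=60):
    h=cv2.cvtColor(p["img"],cv2.COLOR_RGB2HSV); m=cv2.inRange(h,lo,hi)
    n,l,s,c=cv2.connectedComponentsWithStats(m)
    return [(l==i) for i in range(1,n) if s[i,4]>amin]
E
python3 - <<'E'
from h import *
from scipy.optimize import least_squares
T=camera("top");S=camera("side")
col={"mag":((164,150,60),(178,255,255)),"pur":((132,90,20),(158,255,255)),"yel":((22,150,60),(30,255,255)),"cyan":((95,150,60),(108,255,255))}
th=np.linspace(0,2*np.pi,40)
def cyl(x,y,z0):
    c=np.c_[x+.018*np.cos(th),y+.018*np.sin(th)]
    return np.vstack([np.c_[c,c[:,0]*0+z] for z in(z0,.094)])
for n,(lo,hi) in col.items():
  for nm,p in(("top",T),("side",S)):
    for m in masks(p,lo,hi):
        ys,xs=np.where(m); bb=np.array([xs.min(),xs.max()+1,ys.min(),ys.max()+1.])
        if xs.max()>520 or ys.min()<150 and nm=="top": continue
        # edges: use columns and top edge/row centre
        def f(v):
            q=proj(p,cyl(*v,0.0 if n=="pur" else .01)); b=np.array([q[:,0].min(),q[:,0].max(),q[:,1].min(),q[:,1].max()])+.5*0
            return (b-bb)
        x0=back(p,[xs.mean(),ys.mean()],.06)[0,:2]
        r=least_squares(f,x0,loss="soft_l1")
        print(n,nm,m.sum(),bb,r.x.round(4),r.fun.round(1))
g=((55,120,60),(70,255,255))
for nm,p in(("top",T),("side",S)):
    m=max(masks(p,*g),key=lambda m:m.sum()); c=cv2.findContours(m.astype(np.uint8),0,2)[0][0]
    box=cv2.approxPolyDP(c,.04*cv2.arcLength(c,True),True)[:,0].astype(float)
    w=back(p,box,.21); print(nm,w.round(4),w.mean(0),[np.linalg.norm(w[i]-w[i-1]).round(4) for i in range(len(w))])
    if nm=="top":
        r=cv2.minAreaRect(back(p,c[:,0].astype(float),.21)[:,:2].astype(np.float32)*1000);print(r)
E
```

```text
mag top 376 [341. 364. 233. 256.] [ 0.4881 -0.107 ] [-0.8  0.7 -0.7  0.8]
mag side 372 [286. 306. 226. 248.] [ 0.4299 -0.1451] [  0.5  -0.5 -20.8   2.3]
mag side 226 [287. 306. 254. 273.] [ 0.4908 -0.1012] [ -0.6   0.7 -27.    1.7]
pur top 427 [301. 322. 203. 229.] [ 0.5383 -0.034 ] [-0.1  0.1 -0.7  0.8]
pur top 462 [384. 412. 257. 278.] [ 0.4489 -0.1884] [-0.7  0.6 -0.9  1. ]
pur top 387 [339. 362. 280. 301.] [ 0.4077 -0.1044] [-1.   0.8 -0.3  0.3]
pur side 800 [265. 284. 204. 252.] [ 0.4485 -0.1844] [-0.6  0.7 -0.4  0.3]
pur side 1846 [303. 330. 207. 308.] [ 0.533  -0.0308] [ 2.7 -2.8 44.8 -1.6]
yel top 375 [490. 513. 258. 279.] [ 0.45   -0.3628] [-11.8   2.3  -0.7   0.8]
yel side 281 [199. 218. 181. 199.] [ 0.3851 -0.4223] [ -0.8   0.9 -20.1   1.5]
yel side 224 [202. 221. 204. 222.] [ 0.4511 -0.3505] [ -1.4   1.7 -22.7   1.5]
cyan top 342 [402. 424. 167. 188.] [ 0.6074 -0.2121] [-5.1  2.1 -2.3  6.3]
cyan side 213 [122. 172.  16.  49.] [-0.4237 -1.6741] [  4.  -33.8  10.8  -1.3]
cyan side 161 [108. 134.  34.  62.] [-0.2467 -1.5458] [ 3.5 -8.7  4.1 -1.2]
cyan side 418 [198. 220. 240. 263.] [ 0.5569 -0.2572] [ -1.4   1.7 -22.2   1.5]
cyan side 291 [202. 224. 268. 288.] [ 0.6048 -0.2014] [ -1.8   2.8 -27.9   1.5]
top [[0.5784 0.149  0.21  ]
 [0.5461 0.2568 0.21  ]
 [0.4736 0.2353 0.21  ]
 [0.5051 0.1283 0.21  ]] [0.52577642 0.19235256 0.21      ] [np.float64(0.0761), np.float64(0.1126), np.float64(0.0756), np.float64(0.1115)]
((525.707763671875, 192.07351684570312), (78.44145202636719, 114.06230926513672), 16.567646026611328)
side [[0.5084 0.1287 0.21  ]
 [0.5791 0.1497 0.21  ]
 [0.5469 0.2571 0.21  ]
 [0.4729 0.2353 0.21  ]] [0.52681255 0.19271726 0.21      ] [np.float64(0.1124), np.float64(0.0738), np.float64(0.1121), np.float64(0.0772)]
```

```bash
cat >> h.py <<'E'
from scipy.spatial.transform import Rotation as Ro
def to(x,y,z,yaw):
    s=read_state(); w=np.array(s["eef_rot"]); r=Ro.from_quat(np.roll(w,-1)); M=r.as_matrix()
    yx=np.array([0,0,-1.]); b=[]
    for a in (yaw,yaw+180):
        yy=np.array([np.cos(np.radians(a)),np.sin(np.radians(a)),0]); G=np.c_[yx,yy,np.cross(yx,yy)]
        b.append(Ro.from_matrix(M.T@G).as_rotvec().round(3))
    d=np.array([x,y,z])-s["ee_pos"]
    print("t",round(s["t"],2),"pos",np.round(s["ee_pos"],4),"q6",round(s["joint_positions"][5],2),"grip",round(s["gripper_width"],2),"F",np.round(s["force"],1))
    print("tool shift mm",(M.T@d*1000).round(1),"rot options",b[0],b[1]); print(M.round(3))
E
python3 -c "
from h import *
to(.488,-.107,.30,106.6)"
```

```text
t 0.7 pos [0.2084 0.5627 0.2213] q6 -0.09 grip 1.0 F [-0.4  0.3  0.3]
tool shift mm [ -78.7 -530.8  494.8] rot options [-0.645  0.    -0.   ] [ 2.497 -0.    -0.   ]
[[ 0.     0.347  0.938]
 [ 0.     0.938 -0.347]
 [-1.     0.    -0.   ]]
```

```bash
python3 -m inch '[[-40,0,0,-0.13,0,0,85],[-40,0,0,-0.13,0,0,85],[-20,0,0,-0.13,0,0,85],[0,0,0,-0.13,0,0,85],[0,0,0,-0.13,0,0,70],[0,0,0,0,0,0,65]]'; python3 -c "
from h import *
to(.488,-.107,.30,106.6)"
```

```text
t: 1.3
ee_pos: [0.2081, 0.5621, 0.3248]
eef_rot: [0.698, -0.113, 0.698, 0.112]
force: [0.3, -0.1, 0.1]
gripper_width: 0.758
t 1.3 pos [0.2081 0.5621 0.3248] q6 -0.76 grip 0.76 F [ 0.3 -0.1  0.1]
tool shift mm [  25.4 -723.1   55.4] rot options [ 0.03  -0.001  0.001] [-3.112e+00 -1.000e-03 -1.000e-03]
[[-0.001 -0.314  0.949]
 [-0.001  0.949  0.314]
 [-1.    -0.001 -0.001]]
```

```bash
python3 -m inch '[[0,-45,4,0.01,0,0,65],[0,-45,4,0.01,0,0,65],[0,-45,4,0.01,0,0,65],[0,-45,4,0,0,0,65],[0,-45,4,0,0,0,65],[0,-45,4,0,0,0,65],[0,-45,4,0,0,0,65],[0,-45,4,0,0,0,65]]';python3 -m inch '[[0,-45,3,0,0,0,65],[0,-45,3,0,0,0,65],[0,-45,3,0,0,0,65],[0,-45,3,0,0,0,65],[0,-45,3,0,0,0,65],[0,-45,3,0,0,0,65],[0,-40,3,0,0,0,65],[0,0,0,0,0,0,65]]'; python3 -c "
from h import *
to(.488,-.107,.18,106.6)"
```

```text
t: 2.1
ee_pos: [0.3397, 0.2172, 0.3201]
eef_rot: [0.699, -0.094, 0.703, 0.091]
force: [1.1, -0.4, 0.3]
gripper_width: 0.761
t: 2.9
ee_pos: [0.4372, -0.0956, 0.3201]
eef_rot: [0.702, -0.08, 0.704, 0.076]
force: [-0.5, -0.1, 1.1]
gripper_width: 0.761
t 2.9 pos [ 0.4372 -0.0956  0.3201] q6 -2.12 grip 0.76 F [-0.5 -0.1  1.1]
tool shift mm [140.1 -21.4  47.6] rot options [-0.069 -0.004  0.006] [3.073 0.009 0.006]
[[-0.002 -0.219  0.976]
 [-0.007  0.976  0.219]
 [-1.    -0.006 -0.004]]
```

```bash
python3 -m inch '[[25,-11,24,-0.035,0,0.003,65],[40,-11,24,-0.035,0,0.003,65],[40,0,0,0,0,0,65],[25,0,0,0,0,0,65],[0,0,0,0,0,0,65]]'; python3 - <<'E'
from h import *
to(.488,-.107,.08,106.6)
for n in("side","top"):
    p=camera(n); cv2.imwrite(f"pics/{n}1.png",p["img"][150:350,180:480,::-1])
a=cv2.imread("pics/side1.png");b=cv2.imread("pics/top1.png")
cv2.imwrite("pics/z1.png",cv2.resize(np.vstack([a,b]),None,fx=1.4,fy=1.4))
E
```

```text
t: 3.4
ee_pos: [0.4909, -0.1074, 0.1869]
eef_rot: [0.7, -0.095, 0.701, 0.095]
force: [-0.8, -0.3, 0.7]
gripper_width: 0.762
t 3.4 pos [ 0.4909 -0.1074  0.1869] q6 -2.16 grip 0.76 F [-0.8 -0.3  0.7]
tool shift mm [106.9   1.2  -2.6] rot options [-0.02  -0.001  0.   ] [3.122e+00 1.000e-03 2.000e-03]
[[-0.001 -0.267  0.964]
 [-0.001  0.964  0.267]
 [-1.    -0.    -0.001]]
```

View pics/z1.png

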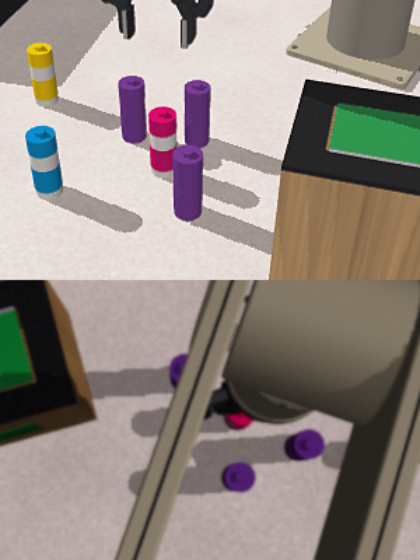

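The fingers hang above magenta, with the pads at crop (125,30) and (188,40), and they straddle magenta at (163,120). The purple bottles are clear of the jaw line. Descending now.

```bash
python3 -m inch '[[35,1,-2,-0.02,0,0,65],[35,0,0,0,0,0,65],[25,0,0,0,0,0,65],[9,0,0,0,0,0,65],[0,0,0,0,0,0,65]]'; python3 - <<'E'
from h import *
to(.488,-.107,.08,106.6)
p=camera("side"); cv2.imwrite("pics/side2.png",cv2.resize(p["img"][130:330,200:400,::-1],(800,600)[:1]*2 if 0 else (600,600)))
E
```

```text
t: 4.0
ee_pos: [0.5005, -0.1097, 0.0991]
eef_rot: [0.708, -0.106, 0.691, 0.097]
force: [-0.8, 0.6, -0.5]
gripper_width: 0.759
t 4.0 pos [ 0.5005 -0.1097  0.0991] q6 -2.17 grip 0.76 F [-0.8  0.6 -0.5]
tool shift mm [ 18.7   6.4 -11.7] rot options [-0.002  0.022  0.016] [ 3.139  0.025 -0.035]
[[ 0.026 -0.283  0.959]
 [-0.009  0.959  0.284]
 [-1.    -0.016  0.022]]
```

View pics/side2.png

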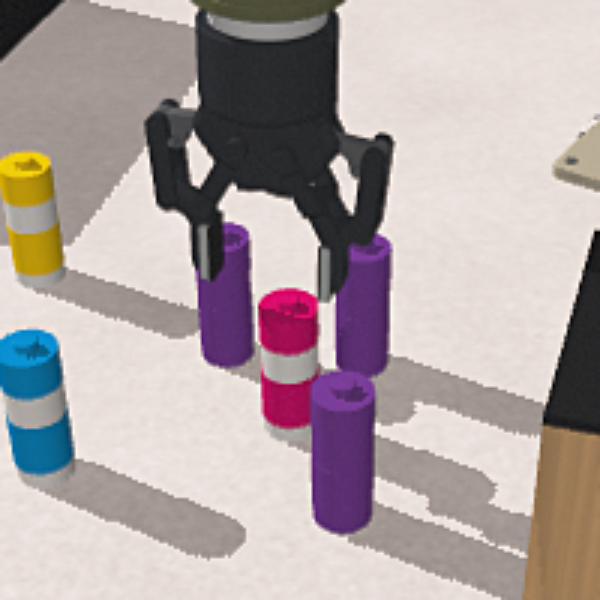

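```bash
python3 -m inch '[[0,6,-11,0,0.02,0.015,65],[0,0,0,0,0,0,65],[0,0,0,0,0,0,65]]'; python3 - <<'E'
from h import *
to(.488,-.107,.08,106.6)
E
```

```text
t: 4.35
ee_pos: [0.491, -0.1079, 0.1052]
eef_rot: [0.703, -0.102, 0.697, 0.1]
force: [-0.2, -0.2, -0.7]
gripper_width: 0.761
t 4.35 pos [ 0.491  -0.1079  0.1052] q6 -2.18 grip 0.76 F [-0.2 -0.2 -0.7]
tool shift mm [25.2  1.8 -2.8] rot options [-0.003  0.008  0.005] [ 3.139  0.008 -0.012]
[[ 0.009 -0.283  0.959]
 [-0.002  0.959  0.283]
 [-1.    -0.005  0.008]]
```

```bash
python3 -m inch '[[10,2,-4,0,0.008,0.005,65],[10,0,-2,0,0,0,65],[8,0,-1,0,0,0,65],[0,0,0,0,0,0,65],[0,0,0,0,0,0,65]]'; python3 - <<'E'
from h import *
to(.488,-.107,.08,106.6)
p=camera("side"); cv2.imwrite("pics/side3.png",cv2.resize(p["img"][130:330,200:400,::-1],(600,600)))
E
```

```text
t: 4.85
ee_pos: [0.4832, -0.1082, 0.0751]
eef_rot: [0.7, -0.101, 0.7, 0.101]
force: [-0.1, 0.2, 0.0]
gripper_width: 0.763
t 4.85 pos [ 0.4832 -0.1082  0.0751] q6 -2.18 grip 0.76 F [-0.1  0.2  0. ]
tool shift mm [-4.9 -0.2  4.9] rot options [-0.003 -0.    -0.   ] [ 3.139e+00 -0.000e+00  1.000e-03]
[[-0.001 -0.283  0.959]
 [ 0.     0.959  0.283]
 [-1.     0.    -0.   ]]
```

View pics/side3.png

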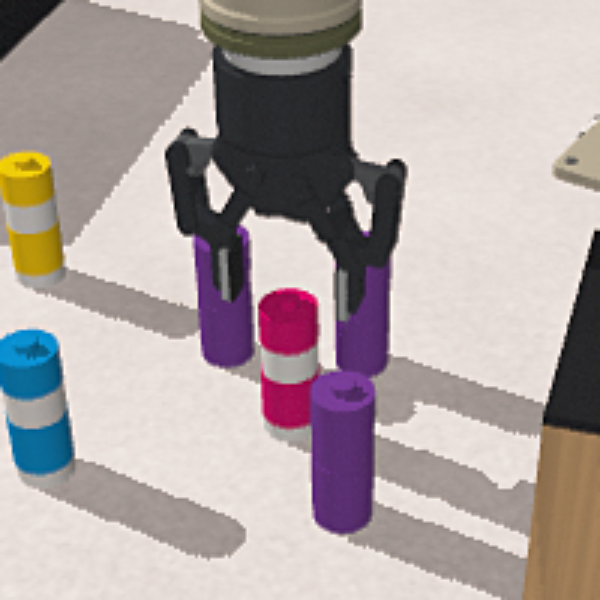

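```bash
python3 - <<'E'
from h import *
p=camera("side")
s=read_state(); M=Ro.from_quat(np.roll(s["eef_rot"],-1)).as_matrix()
P=lambda v:((proj(p,s["ee_pos"]+M@np.array(v))-[200,130])*3).round(0)
for v in((0,0,0),(.01,.0325,0),(.01,-.0325,0),(.019,.036,0),(.019,-.036,0)):print(v,P(v))
for z in(0,.05,.1):print(z,((proj(p,[.488,-.107,z])-[200,130])*3).round(0))
E
```

```text
(0, 0, 0) [[287. 323.]]
(0.01, 0.0325, 0) [[338. 346.]]
(0.01, -0.0325, 0) [[238. 327.]]
(0.019, 0.036, 0) [[343. 358.]]
(0.019, -0.036, 0) [[234. 338.]]
0 [[287. 422.]]
0.05 [[286. 361.]]
0.1 [[284. 295.]]
```

```bash
python3 - <<'E'
from h import *
to(.488,-.107,.08,106.6)
p=camera("side"); cv2.imwrite("pics/side4.png",cv2.resize(p["img"][180:280,240:360,::-1],(720,600),interpolation=cv2.INTER_CUBIC))
p=camera("top"); cv2.imwrite("pics/top4.png",cv2.resize(p["img"][180:330,260:460,::-1],(800,600),interpolation=cv2.INTER_CUBIC))
E
```

```text
t 4.95 pos [ 0.4834 -0.1082  0.0754] q6 -2.18 grip 0.76 F [-0.3 -0.7  0.8]
tool shift mm [-4.6 -0.2  4.8] rot options [-0.003 -0.    -0.   ] [ 3.139 -0.     0.   ]
[[-0.    -0.283  0.959]
 [ 0.     0.959  0.283]
 [-1.     0.    -0.   ]]
```

View pics/side4.png

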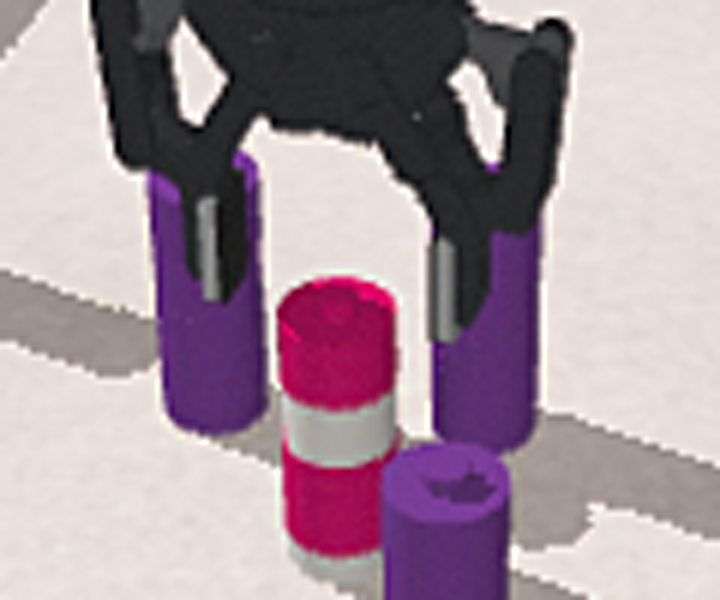

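View pics/top4.png

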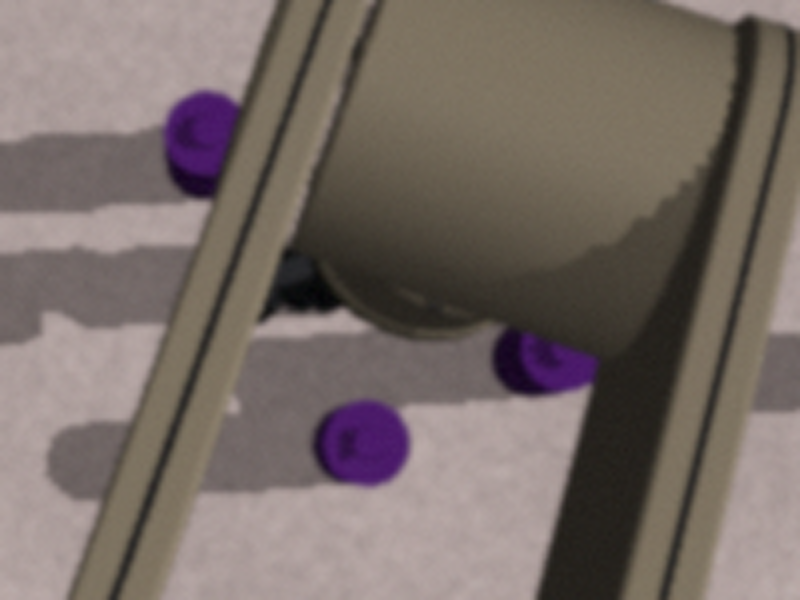

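```bash
python3 - <<'E'
from h import *
p=camera("top");q=camera("side")
s=read_state(); M=Ro.from_quat(np.roll(s["eef_rot"],-1)).as_matrix()
print(s["t"],s["ee_pos"],s["joint_positions"])
for v in((0,.04,0),(-.03,.055,0),(-.05,.055,0),(0.,.04,.011),(0,.04,-.011),(-.05,.055,.02),(-.05,.055,-.02)):
    X=s["ee_pos"]+M@np.array(v); print(v,((proj(p,X)-[260,180])*4).round(0),((proj(q,X)-[240,180])*6).round(0))
# triangulated tip hypotheses: right pad tip at side crop (445,340)
for uv in ((443,340),(210,300),(326,320)):
    for z in(.06,.07,.08,.09,.1):print(uv,z,back(q,np.array(uv)/6+[240,180],z).round(3))
E
```

```text
5.15 [ 0.48398994 -0.10835888  0.07610084] [-3.23607957e-01 -3.09441655e-02  1.92880582e+00 -8.68374611e-05
  1.24247477e+00 -2.18137350e+00]
(0, 0.04, 0) [[287. 289.]] [[458. 368.]]
(-0.03, 0.055, 0) [[255. 293.]] [[507. 296.]]
(-0.05, 0.055, 0) [[257. 290.]] [[508. 240.]]
(0.0, 0.04, 0.011) [[280. 265.]] [[448. 389.]]
(0, 0.04, -0.011) [[293. 314.]] [[468. 348.]]
(-0.05, 0.055, 0.02) [[244. 243.]] [[490. 277.]]
(-0.05, 0.055, -0.02) [[270. 337.]] [[526. 204.]]
(443, 340) 0.06 [[ 0.444 -0.094  0.06 ]]
(443, 340) 0.07 [[ 0.456 -0.086  0.07 ]]
(443, 340) 0.08 [[ 0.467 -0.079  0.08 ]]
(443, 340) 0.09 [[ 0.479 -0.071  0.09 ]]
(443, 340) 0.1 [[ 0.49  -0.064  0.1  ]]
(210, 300) 0.06 [[ 0.467 -0.169  0.06 ]]
(210, 300) 0.07 [[ 0.478 -0.16   0.07 ]]
(210, 300) 0.08 [[ 0.49  -0.151  0.08 ]]
(210, 300) 0.09 [[ 0.501 -0.142  0.09 ]]
(210, 300) 0.1 [[ 0.512 -0.133  0.1  ]]
(326, 320) 0.06 [[ 0.456 -0.131  0.06 ]]
(326, 320) 0.07 [[ 0.467 -0.123  0.07 ]]
(326, 320) 0.08 [[ 0.478 -0.115  0.08 ]]
(326, 320) 0.09 [[ 0.49  -0.107  0.09 ]]
(326, 320) 0.1 [[ 0.501 -0.098  0.1  ]]
```

The pads look higher than the nominal TCP suggests, because they stand back while open. I'll centre the gripper, close it partway and look again.

```bash
python3 -m inch '[[0,0,5,0,0,0,46],[0,0,0,0,0,0,46],[0,0,0,0,0,0,46],[0,0,0,0,0,0,46]]'; python3 - <<'E'
from h import *
to(.488,-.107,.08,106.6)
q=camera("side"); cv2.imwrite("pics/side5.png",cv2.resize(q["img"][180:280,240:360,::-1],(720,600),interpolation=cv2.INTER_CUBIC))
s=read_state(); M=Ro.from_quat(np.roll(s["eef_rot"],-1)).as_matrix()
for v in((0,0,0),(.019,.022,.011),(.019,-.022,.011)):
    X=s["ee_pos"]+M@np.array(v); print(v,((proj(q,X)-[240,180])*6).round(0))
E
```

```text
t: 5.55
ee_pos: [0.49, -0.1069, 0.0769]
eef_rot: [0.701, -0.102, 0.699, 0.101]
force: [-0.6, -1.0, 0.2]
gripper_width: 0.537
t 5.55 pos [ 0.49   -0.1069  0.0769] q6 -2.18 grip 0.54 F [-0.6 -1.   0.2]
tool shift mm [-3.1  0.5 -1.9] rot options [-0.003  0.002  0.002] [ 3.139e+00  3.000e-03 -4.000e-03]
[[ 0.003 -0.283  0.959]
 [-0.001  0.959  0.283]
 [-1.    -0.002  0.002]]
(0, 0, 0) [[326. 355.]]
(0.019, 0.022, 0.011) [[384. 438.]]
(0.019, -0.022, 0.011) [[248. 413.]]
```

View pics/side5.png

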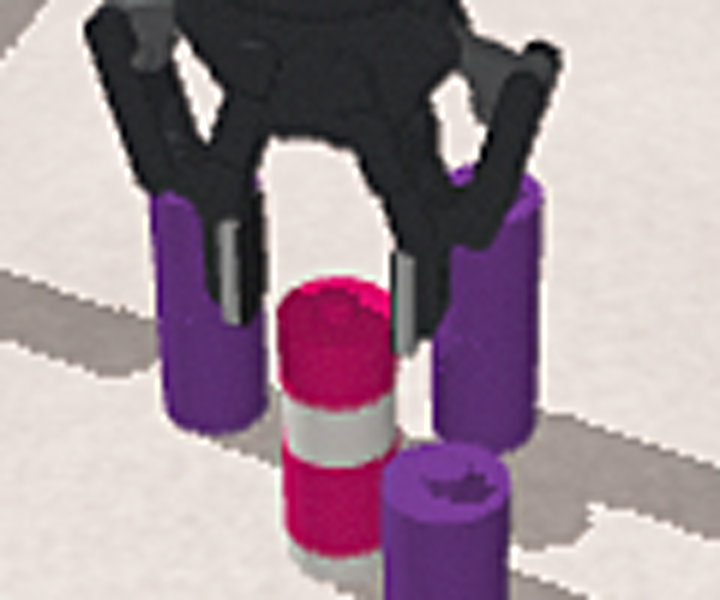

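```bash
python3 -m inch '[[0,2,-2,0,0,0,60],[0,0,0,0,0,0,60],[8,0,0,0,0,0,60],[7,0,0,0,0,0,60],[0,0,0,0,0,0,60]]'; python3 - <<'E'
from h import *
to(.487,-.1055,.062,106.6)
q=camera("side"); cv2.imwrite("pics/side6.png",cv2.resize(q["img"][180:280,240:360,::-1],(720,600),interpolation=cv2.INTER_CUBIC))
print(proj(q,[0,0,0]))
E
```

```text
t: 6.1
ee_pos: [0.487, -0.1054, 0.0604]
eef_rot: [0.701, -0.102, 0.699, 0.101]
force: [-0.3, -0.3, -0.1]
gripper_width: 0.702
t 6.1 pos [ 0.487  -0.1054  0.0604] q6 -2.17 grip 0.7 F [-0.3 -0.3 -0.1]
tool shift mm [-1.6 -0.1  0. ] rot options [-0.003  0.002  0.002] [ 3.139e+00  2.000e-03 -3.000e-03]
[[ 0.002 -0.283  0.959]
 [-0.001  0.959  0.283]
 [-1.    -0.002  0.002]]
[[439.57146348 181.99951107]]
```

View pics/side6.png

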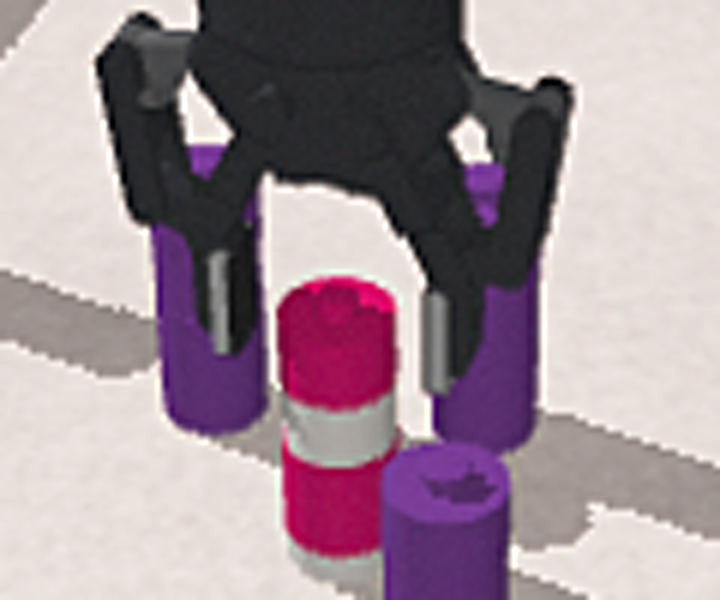

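```bash
python3 -m inch '[[0,0,0,0,0,0,34],[0,0,0,0,0,0,30],[0,0,0,0,0,0,25],[0,0,0,0,0,0,25],[0,0,0,0,0,0,25],[0,0,0,0,0,0,25]]' 40; python3 - <<'E'
from h import *
to(.487,-.1055,.062,106.6)
q=camera("side"); cv2.imwrite("pics/side7.png",cv2.resize(q["img"][180:280,240:360,::-1],(720,600),interpolation=cv2.INTER_CUBIC))
E
```

```text
t: 6.75
ee_pos: [0.4871, -0.1055, 0.0608]
eef_rot: [0.701, -0.102, 0.699, 0.101]
force: [-0.1, -0.3, -0.6]
gripper_width: 0.403
t 6.75 pos [ 0.4871 -0.1055  0.0608] q6 -2.17 grip 0.4 F [-0.1 -0.3 -0.6]
tool shift mm [-1.2  0.1 -0.1] rot options [-0.003  0.002  0.002] [ 3.139e+00  3.000e-03 -3.000e-03]
[[ 0.003 -0.283  0.959]
 [-0.001  0.959  0.283]
 [-1.    -0.002  0.002]]
```

View pics/side7.png

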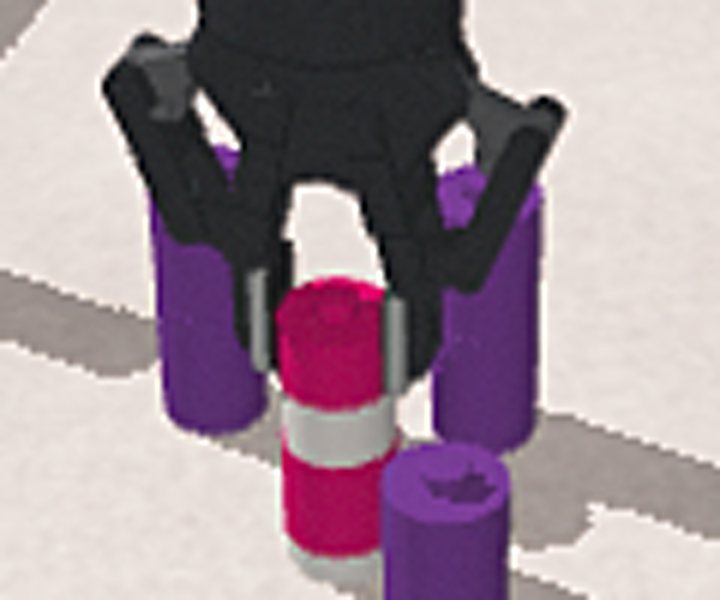

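The grip stopped at about 34 mm, on the upper part of magenta. I'll lift it a little to test the hold.

```bash
python3 -m inch '[[-5,0,0,0,0,0,25],[-10,0,0,0,0,0,25],[-15,0,0,0,0,0,25],[-20,0,0,0,0,0,25],[-10,0,0,0,0,0,25],[0,0,0,0,0,0,25],[0,0,0,0,0,0,25]]' 60; python3 - <<'E'
from h import *
to(.487,-.1055,.18,106.6)
q=camera("side"); cv2.imwrite("pics/side8.png",cv2.resize(q["img"][140:290,200:380,::-1],(720,600),interpolation=cv2.INTER_CUBIC))
E
```

```text
t: 7.5
ee_pos: [0.4866, -0.1053, 0.125]
eef_rot: [0.701, -0.102, 0.699, 0.101]
force: [-0.2, 0.1, -2.1]
gripper_width: 0.4
t 7.5 pos [ 0.4866 -0.1053  0.125 ] q6 -2.17 grip 0.4 F [-0.2  0.1 -2.1]
tool shift mm [-55.   -0.4   0.4] rot options [-0.003  0.002  0.001] [ 3.139e+00  2.000e-03 -3.000e-03]
[[ 0.002 -0.283  0.959]
 [-0.001  0.959  0.283]
 [-1.    -0.001  0.002]]
```

View pics/side8.png

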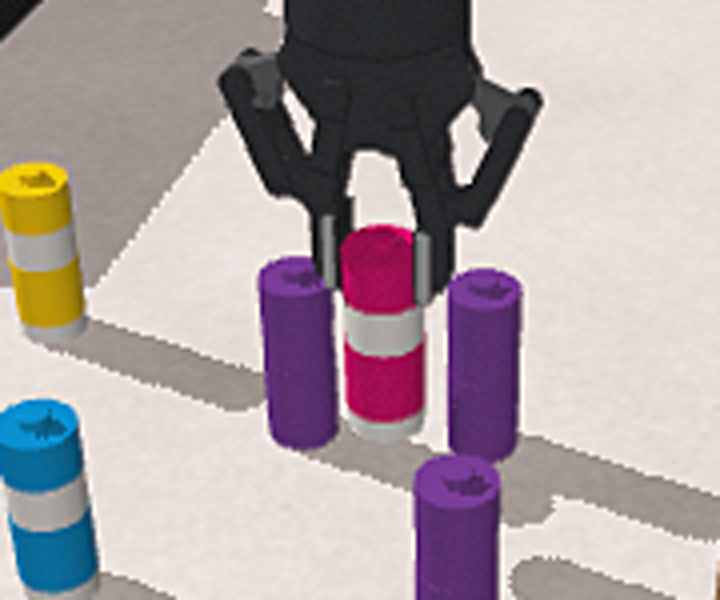

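Magenta is lifted and hanging upright, and the neighbours are undisturbed. I'll raise it and carry it over the box.

```bash
python3 -m inch '[[-25,0,0,0,0,0,25],[-30,0,0,0,0,0,25],[-30,0,0,0,0,0,25],[-30,0,0,0,0,0,25],[-30,0,0,0,0,0,25],[-25,0,0,0,0,0,25],[-15,0,0,0,0,0,25],[0,0,0,0,0,0,25]]'; python3 - <<'E'
from h import *
to(.526,.193,.31,106.6)
E
```

```text
t: 8.35
ee_pos: [0.4824, -0.104, 0.306]
eef_rot: [0.695, -0.099, 0.705, 0.104]
force: [0.3, -0.2, -2.1]
gripper_width: 0.397
t 8.35 pos [ 0.4824 -0.104   0.306 ] q6 -2.17 grip 0.4 F [ 0.3 -0.2 -2.1]
tool shift mm [ -3.3 272.5 125.9] rot options [-0.003 -0.013 -0.009] [ 3.139 -0.014  0.02 ]
[[-0.015 -0.283  0.959]
 [ 0.005  0.959  0.283]
 [-1.     0.009 -0.013]]
```

```bash
python3 -m inch '[[-10,28,13,0,-0.013,-0.009,25],[0,34,16,0,0,0,25],[0,34,16,0,0,0,25],[0,34,16,0,0,0,25],[0,34,16,0,0,0,25],[0,34,16,0,0,0,25],[0,34,16,0,0,0,25],[0,25,12,0,0,0,25]]'; python3 - <<'E'
from h import *
to(.526,.193,.31,106.6)
E
```

```text
t: 9.15
ee_pos: [0.5233, 0.1827, 0.2978]
eef_rot: [0.693, -0.098, 0.707, 0.098]
force: [-0.2, -0.8, -1.8]
gripper_width: 0.402
t 9.15 pos [0.5233 0.1827 0.2978] q6 -1.61 grip 0.4 F [-0.2 -0.8 -1.8]
tool shift mm [-12.3   9.2   5.2] rot options [-0.011 -0.02  -0.003] [ 3.13  -0.005  0.031]
[[-0.02  -0.275  0.961]
 [-0.002  0.961  0.275]
 [-1.     0.003 -0.02 ]]
```

```bash
python3 -m inch '[[-10,9,5,-0.011,-0.02,-0.003,25],[0,0,0,0,0,0,25],[0,0,0,0,0,0,25]]'; python3 - <<'E'
from h import *
to(.526,.193,.31,106.6)
q=camera("side"); T=camera("top")
cv2.imwrite("pics/side9.png",cv2.resize(q["img"][120:320,340:580,::-1],(720,600),interpolation=cv2.INTER_CUBIC))
cv2.imwrite("pics/top9.png",T["img"][:,:,::-1])
s=read_state()
for z in(.24,.25,.26):
  X=np.array(s["ee_pos"]);X[2]=z; print(z,((proj(q,X)-[340,120])*3).round(0))
print(((proj(q,[[.526,.193,.21]])-[340,120])*3).round(0))
E
```

```text
t: 9.45
ee_pos: [0.5239, 0.1955, 0.3017]
eef_rot: [0.697, -0.104, 0.702, 0.104]
force: [-0.7, -0.8, -1.9]
gripper_width: 0.399
t 9.45 pos [0.5239 0.1955 0.3017] q6 -1.6 grip 0.4 F [-0.7 -0.8 -1.9]
tool shift mm [-8.3 -3.   1.2] rot options [ 0.005 -0.008 -0.001] [-3.136e+00  1.000e-03 -1.300e-02]
[[-0.008 -0.291  0.957]
 [-0.002  0.957  0.291]
 [-1.     0.001 -0.008]]
0.24 [[383. 320.]]
0.25 [[387. 301.]]
0.26 [[392. 281.]]
[[363. 376.]]
```

View pics/side9.png

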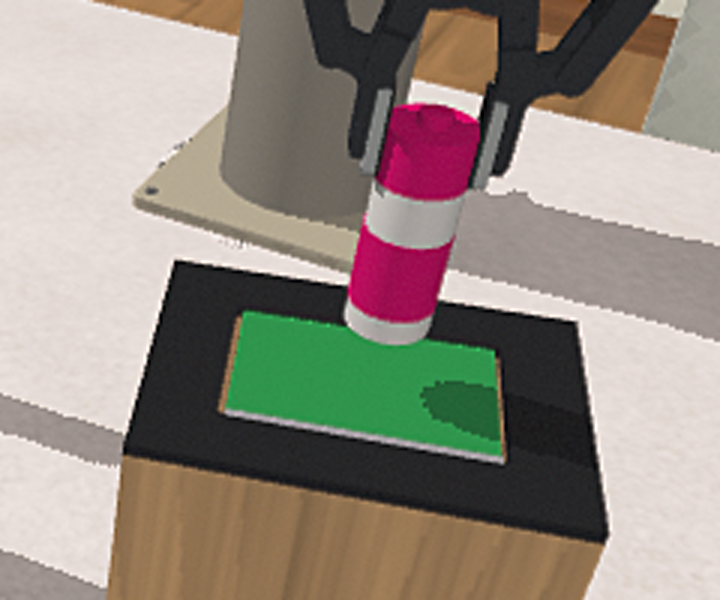

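View pics/top9.png

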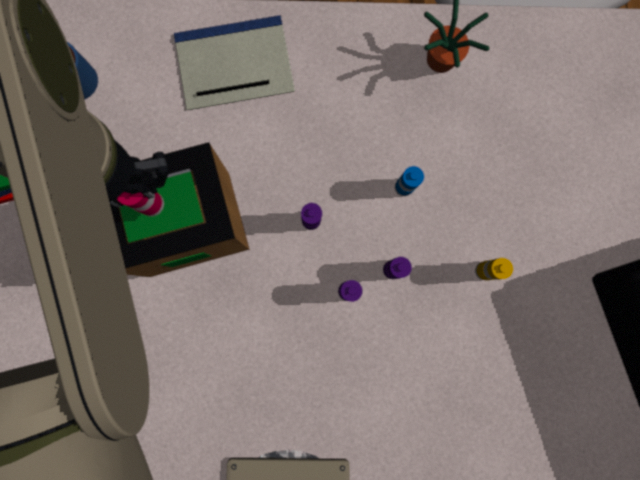

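The foot shows at crop (388,325), which puts it at z≈0.239 m and matches TCP minus 61 mm. The bottle hangs over the flap centre with the jaws along the box's y axis, and the flap is shut. I'll fine-tune the position, then push down.

```bash
python3 -m inch '[[0,-3,1,0.005,-0.008,0,25],[0,0,0,0,0,0,25],[0,0,0,0,0,0,25],[8,0,0,0,0,0,25],[8,0,0,0,0,0,25],[8,0,0,0,0,0,25],[0,0,0,0,0,0,25]]'; python3 - <<'E'
from h import *
to(.526,.193,.205,106.6)
E
```

```text
t: 10.25
ee_pos: [0.5266, 0.1884, 0.2762]
eef_rot: [0.701, -0.1, 0.699, 0.1]
force: [-0.3, -0.7, -2.5]
gripper_width: 0.399
t 10.25 pos [0.5266 0.1884 0.2762] q6 -1.6 grip 0.4 F [-0.3 -0.7 -2.5]
tool shift mm [71.2  4.6  0.5] rot options [-0.007  0.002  0.   ] [ 3.135e+00  0.000e+00 -3.000e-03]
[[ 0.002 -0.279  0.96 ]
 [ 0.001  0.96   0.279]
 [-1.     0.     0.002]]
```

```bash
python3 -m inch '[[0,4,0,-0.007,0,0,25],[10,0,0,0,0,0,25],[10,0,0,0,0,0,25],[12,0,0,0,0,0,25],[0,0,0,0,0,0,25]]'; python3 - <<'E'
from h import *
to(.526,.193,.205,106.6)
q=camera("side")
cv2.imwrite("pics/side10.png",cv2.resize(q["img"][120:320,340:580,::-1],(720,600),interpolation=cv2.INTER_CUBIC))
E
```

```text
t: 10.75
ee_pos: [0.5253, 0.1931, 0.2415]
eef_rot: [0.7, -0.103, 0.699, 0.103]
force: [-2.7, -0.7, -1.8]
gripper_width: 0.401
t 10.75 pos [0.5253 0.1931 0.2415] q6 -1.6 grip 0.4 F [-2.7 -0.7 -1.8]
tool shift mm [36.5 -0.3  0.6] rot options [ 0.002  0.002 -0.   ] [-3.14e+00  0.00e+00  3.00e-03]
[[ 0.002 -0.287  0.958]
 [ 0.001  0.958  0.287]
 [-1.     0.     0.002]]
```

View pics/side10.png

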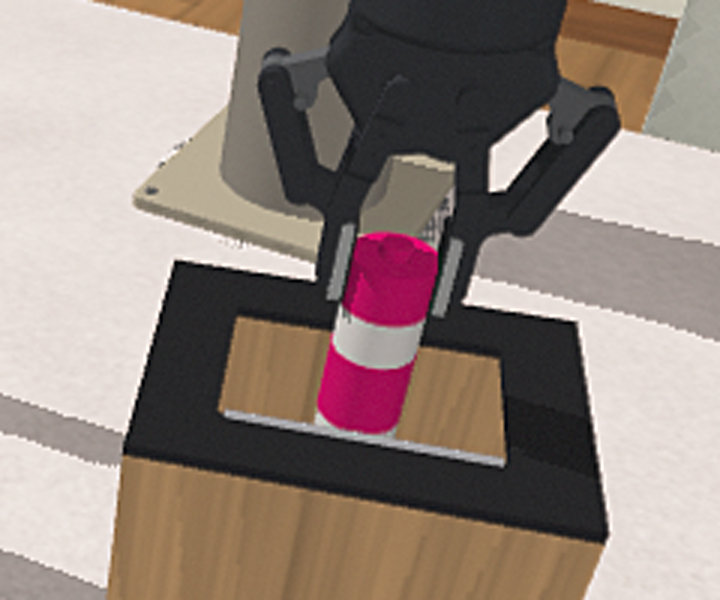

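The flap has swung down at the hinge edge (crop row ~430), and the bottle is centred in the opening and still held. I'll push it further down.

```bash
python3 -m inch '[[10,0,0,0,0,0,25],[10,0,0,0,0,0,25],[10,0,0,0,0,0,25],[8,0,1,0,0,0,25],[0,0,0,0,0,0,25],[0,0,0,0,0,0,25]]'; python3 - <<'E'
from h import *
to(.526,.193,.203,106.6)
q=camera("side")
cv2.imwrite("pics/side11.png",cv2.resize(q["img"][120:320,340:580,::-1],(720,600),interpolation=cv2.INTER_CUBIC))
E
```

```text
t: 11.4
ee_pos: [0.5264, 0.1932, 0.2005]
eef_rot: [0.7, -0.102, 0.699, 0.103]
force: [-1.3, -0.1, -2.0]
gripper_width: 0.4
t 11.4 pos [0.5264 0.1932 0.2005] q6 -1.6 grip 0.4 F [-1.3 -0.1 -2. ]
tool shift mm [-2.5 -0.1 -0.4] rot options [ 0.001  0.002 -0.   ] [-3.14e+00  0.00e+00  3.00e-03]
[[ 0.002 -0.287  0.958]
 [ 0.001  0.958  0.287]
 [-1.     0.     0.002]]
```

View pics/side11.png

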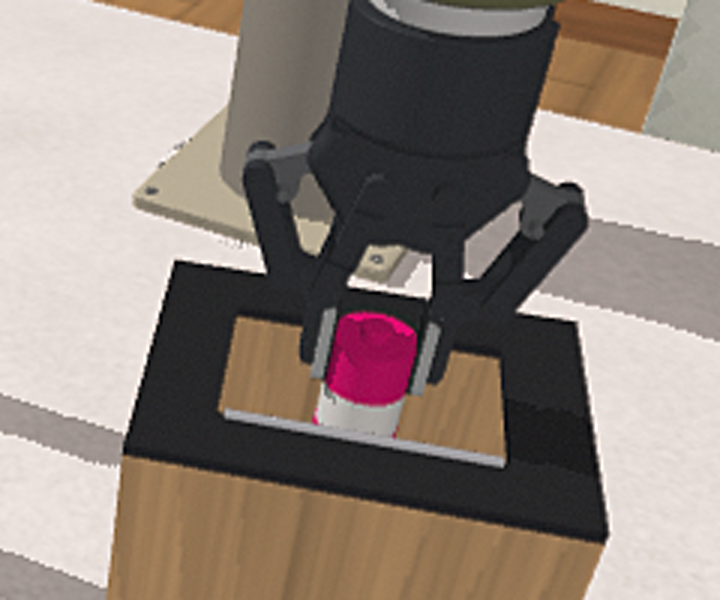

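The bottle is about 70 mm into the opening and upright. Releasing.

```bash
python3 -m inch '[[0,0,0,0,0,0,62],[0,0,0,0,0,0,62],[0,0,0,0,0,0,62],[0,0,0,0,0,0,62],[0,0,0,0,0,0,62]]'; python3 - <<'E'
from h import *
to(.526,.193,.203,106.6)
q=camera("side")
cv2.imwrite("pics/side12.png",cv2.resize(q["img"][120:320,340:580,::-1],(720,600),interpolation=cv2.INTER_CUBIC))
E
```

```text
t: 11.95
ee_pos: [0.5284, 0.1938, 0.2036]
eef_rot: [0.702, -0.102, 0.697, 0.103]
force: [-0.4, 0.2, 0.4]
gripper_width: 0.727
t 11.95 pos [0.5284 0.1938 0.2036] q6 -1.6 grip 0.73 F [-0.4  0.2  0.4]
tool shift mm [ 0.6 -0.1 -2.6] rot options [0.001 0.008 0.   ] [-3.14  -0.     0.012]
[[ 0.007 -0.287  0.958]
 [ 0.002  0.958  0.287]
 [-1.    -0.     0.008]]
```

View pics/side12.png

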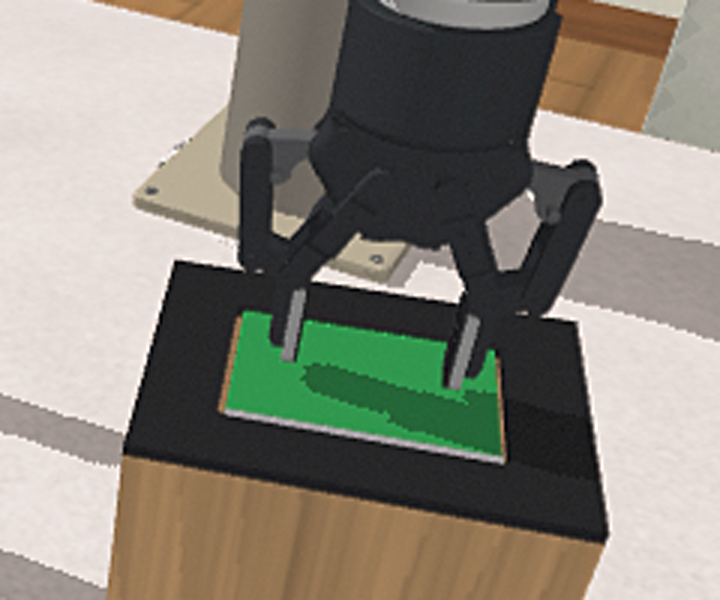

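The bottle dropped inside and the flap is shut. I'll retreat upward and check both views.

```bash
python3 -m inch '[[-20,0,0,0,0,0,62],[-30,0,0,0,0,0,62],[-40,0,0,0,0,0,62],[-30,0,0,0,0,0,62],[0,0,0,0,0,0,62],[0,0,0,0,0,0,62],[0,0,0,0,0,0,62]]'; python3 - <<'E'
from h import *
q=camera("side");T=camera("top"); s=read_state(); print(s["ee_pos"],s["force"],np.abs(s["dq"]).max())
cv2.imwrite("pics/side13.png",q["img"][:,:,::-1])
for n in("ink_cyan_mid","ink_yellow_mid","flap_mid","ink_magenta_mid"):print(n,[([round(v) for v in d["bbox"]],round(d["conf"],2)) for d in look_for(q,n)])
g=max(masks(q,(55,120,60),(70,255,255)),key=lambda m:m.sum());c=cv2.findContours(g.astype(np.uint8),0,2)[0][0]
print(back(q,cv2.approxPolyDP(c,.04*cv2.arcLength(c,True),True)[:,0].astype(float),.21).round(4))
E
```

```text
t: 12.7
ee_pos: [0.5265, 0.1932, 0.3259]
eef_rot: [0.701, -0.102, 0.698, 0.103]
force: [-0.5, -0.5, -0.6]
gripper_width: 0.726
[0.52604074 0.19312003 0.32491554] [-0.15395853  0.10100511 -0.79753065] 0.005196958492950667
ink_cyan_mid [([210, 266, 29, 54], 0.92)]
ink_yellow_mid [([212, 205, 22, 44], 0.78)]
flap_mid [([461, 252, 92, 51], 0.87)]
ink_magenta_mid [([314, 281, 24, 59], 0.78), ([323, 232, 20, 52], 0.64), ([276, 227, 24, 46], 0.61)]
[[0.5084 0.1287 0.21  ]
 [0.5791 0.1497 0.21  ]
 [0.5469 0.2571 0.21  ]
 [0.4729 0.2353 0.21  ]]
```

View pics/side13.png

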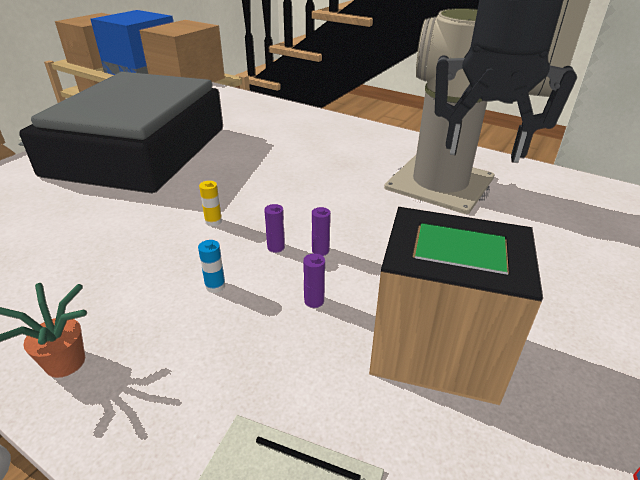

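The flap corners match the first measurement exactly, so it is shut. Cyan at (210,266) and yellow at (212,205) haven't moved, nor have the purple bottles, and the gripper is clear of everything.

```bash
python3 -c "
from rig import *
print(sign_off())"
```

```text
the job is handed in; nothing more can be done
None
```

The magenta bottle is inside the ink-return box and the flap has closed behind it. I handed the job in at about 12.8 s.

I gripped the bottle from above between the three purple look-alikes. I carried it over the box, pushed it through the flap until its foot was about 70 mm below the roof, then let go.

**Last checks:**
- **Flap:** its corners in the side view match the first measurement to the pixel, so it is shut.
- **Other bottles:** cyan, yellow and the purple look-alikes stand where they were in the side view.
- **Robot:** the gripper is empty, well above the box and touching nothing, with force readings under 1 N.

**What did not check out cleanly:**
- **Finger height:** in the side view the fingers looked 25–35 mm higher than the reported tool position. The documented set-back of open pads does not fully account for that, so I set the grip height from the pictures. The bottle's foot height over the box then agreed with the tool position.
- **Bottle at rest:** the bottle cannot be seen once inside. That it lies still at the bottom follows from the flap being shut and the bottle having gone through it.
- **Network detections:** the network's three final "magenta" hits are the purple look-alikes.

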